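# Release a lock cylinder from the ratchet clamp

## Robot

A 6-joint arm with a two-finger parallel gripper is mounted at the origin on the work surface; the furniture and walls round the work are solid. World frame = base frame: x ahead of the robot, y to its left, z up, the work surface at z = 0. Lengths are in m, angles in degrees, forces in N, time in s.
With the tool pointing down it reaches from about 0.4 to 0.825 m from the base axis. Payload 7 kg.
Tool frame: the origin (TCP) lies between the finger pads; the fingertips stand 19 mm ahead of it and the grasp point (between the pads) is the TCP; y points along the fingers, x is the direction in which the jaws open and shut, and the axes are right-handed (so a half turn about y gives the same grasp; the last joint's range is limited). The gripper opens to 88 mm and grips with 3 to 60 N. Pads are 19 mm wide; open, the fingers measure 130 mm over their backs; the gripper's body (78 mm by 193 mm) begins 47 mm behind the grasp point.
Start: joints at [-58.149, 20.546, 0.682, 0, -70.136, -16.507], TCP at [0.179, -0.651, 0.246] pointing down, gripper open.
Joint ranges: [-176.03, 176.03], [-82.01, 121.73], [-58.28, 71.71], [-173.87, 95.51], [-174.79, -0.11], [-173.66, 173.66]. Speed limits (degrees/s): [136.94, 136.94, 172.46, 180, 180, 180].

## Interface

Orientations are given as [roll, pitch, yaw] about the fixed x, y, z axes, in that order (R = Rz(yaw) Ry(pitch) Rx(roll)).
In Python, from plant import r gives the robot as it stands. The module is installed in compiled form; this text tells all that it offers.
- The arm moves only by the tool jog_arm, never from a script. Its argument "steps" is a list of rows, each a list of 5 numbers: the closure, from 0 (fully open) to 1 (shut), then the shift along the tool's x, y, z in m, then the turn about the tool's y in degrees. In form: [[jaw, x, y, z, turn], ...]. A call has 1 to 12 rows; each row shifts and turns the commanded pose from where the row before left it, along the tool's axes as they then stand; what a row does not reach is not made up. A row lasts 1/12 s, in which the tool goes at most 41.7 mm and 7.16 degrees, less where a joint would pass 70% of its speed; a pose out of reach is approached as far as the arm can. A call with a gripper value outside its range is refused whole. The fingers move at their own pace and stop on an object; "squeeze" is the grip in N (left out, the last holds). Time passes only in rows, so rows that do not move let the fingers close. It gives the time, the measured TCP pose, the force and the opening at its end, in the units of the state.
- r.get_state(): the state, without advancing time (a new reading comes with each control period).
- r.capture(name): name is "side" or "top" or "wrist"; returns a dict with "image" (420x560x3 uint8, red, green, blue), "vfov" (degrees; the focal length in pixels is half the picture's height over the tangent of half this angle, whatever the lens; pixels are square), "cx", "cy" (the principal point, pixels), "D" ([k1, k2, p1, p2, k3] as OpenCV has them; the pictures are not rectified), "R" (3x3) and "t" (3): a world point X has camera coordinates R X + t; the wrist camera has in their place "tool_from_camera" (4x4, takes a point from camera to tool coordinates, whose origin is the TCP and whose axes are the tool frame's). Camera axes: x right, y down, z forward; pixel columns grow to the right and rows downward; lengths in m; the calibration is good to about 2 mm. A picture is of the moment at which its call begins: read the wrist's pose just before it. There is no depth.
- r.close_job(): hands the job in, once; it reports no verdict.
The state is a dict: "time_s": time; "joints": joint angles; "qd": joint speeds; "joint_torque": joint torques, N m; "tcp_pos": TCP position; "eef_rot": TCP orientation; "contact_force": force on the tool from outside, world axes, zero at the start; "moment": the same for the moment, N m; "gripper_width": finger opening in m.
Only numpy, scipy, OpenCV 4.12 (cv2) and the standard library are available. Lean on these libraries where they do the work, as an engineer would, in place of code of your own. Each camera call takes 0.05 s, during which the arm holds its last target.

## Task

The brass lock cylinder in the ratchet clamp is finished: slide the yellow keeper off to whichever side it will go (only one side is free, feel which), flip the red pawl lever right over, draw the jaw all the way back, then lift the cylinder out and set it down in the grey tray without dropping it. Leave the clamp open, with the pawl flipped back and the keeper aside, and leave the other things on the bench where they are.

Things in the scene. Friction and masses are not known exactly. Their poses are not given: they have to be found in the camera images.
- clamp: Grey lock clamp fixed to the bench; origin on the bench under its middle, z up; 'clamp x/y/z' below are in its frame, mm. Long axis y: fixed jaw end at -135, keeper end at +115. Foot 12 high, 60 wide (x), 100 wide for y > 20. Fixed jaw y -123.5 to -105.5, top z 48. Anvil under the lock 14 wide, top z 30. Keeper bridge y 66 to 94, x -46 to 46, top z 47.5.
- keeper (a joint): First catch: slide of the keeper off the middle along clamp x, m; starts within 0.002 of 0. Blocks the pawl lever until more than 0.0145 off, either side. Stops at -0.022 and 0.022, but a hidden stop screw ends one way at about 0.006: which side is free varies, cannot be seen and must be felt. Friction 1.5 N; stays where left.
- keeper_fin (a point): Centre of the keeper's yellow upright fin, 10 (clamp x) x 18 (y) x 24 (z) mm, at clamp y 80, z 61; fin top z 71, bridge top below it z 47.5. A steel tongue, 16 wide, z 50.5 to 59.5, reaches from it to clamp y 52, behind the pawl lever.
- pawl (a joint): Second latch: ratchet pawl angle, rad. 0 = in the rack teeth (jaw cannot open); its lever swings over toward clamp +y to a stop at 0.95, lifting the pawl clear. Blocked below 0.06 while the keeper is in the middle. Friction 0.03 N m; stays where left. Hinge line along clamp x at y 45, z 40 mm.
- pawl_paddle (a point): Centre of the red paddle (18 along clamp x, 11 thick, 20 long, mm) on the pawl lever, 61 from the hinge line; lever end 71 from it. At pawl 0 the lever leans 0.26 rad from upright toward clamp -y, this point at clamp y 29, z 99; at 0.95 it leans 0.69 rad toward +y.
- jaw (a joint): Opening of the moving jaw along clamp +y, m: 0 closed on the lock, 0.034 fully back at its stop. Held below 0.002 while the pawl is in the teeth. Friction 2 N; stays where left.
- jaw_post (a point): On the axis of the black grip post of the moving jaw, at z 80 mm: post 12 (clamp x) x 14 (y), z 56 to 92. At clamp y -34 when jaw = 0. The jaw's front face is 10 toward -y of it, and a lip at z 56 to 62 reaches 7 further, over the lock's end: the lock cannot be lifted while the jaw is closed.
- lock_mid (a point): Centre of the brass lock cylinder to take out: 60 long (its y), 17 wide (x, widest in the round upper part), 24 high, mm, about 200 g. It stands on the anvil, length along clamp y, underside at z 30, this point at z 42; its two long sides are free for the fingers.
- tray_mid (a point): Middle of the inner floor (5 mm above the bench) of the shallow grey return tray, fixed: 116 (x) x 126 (y) outside, walls 4 thick, rim 20 above the bench.
- oiler: Bystander: cream oil bottle with red spout, 46 across, 150 tall; origin under its middle.
- pin_tin: Bystander: white and blue square tin, 66 x 94 x 30; origin under its middle.
- nickel_lock: Bystander: silver lock cylinder lying on the bench, 17 x 60 (its y) x 24; origin under its middle. Not the one to move.
- lock: The same brass lock cylinder; origin in the middle of its underside, 12 below lock_mid.

How it is judged:
By the outcome, as a careful person would: the job done as asked, in the order asked, and still so for the second after the job is handed in, with the robot touching nothing.
It also fails if it takes over 54 s, if anything falls off the work surface, if the arm or the gripper's body presses on something with over 40 N, if the wrist force passes 120 N, or if a joint passes its speed limit or range.

## Working session

There is one attempt and no reset: what is moved stays moved. The work goes in short steps, Python scripts to look and compute and a tool call to move; the robot and the scene stay as the last step left them, time stands still between calls to the robot, and variables do not carry over. Pictures are saved under pics/ and viewed, and the job is handed in when it is done.

Besides the shell and the picture viewer there is one more tool, called after "Call:" in YAML: its name, and indented under it one key for each argument. jog_arm: Moves the arm, as the interface text tells. Its arguments: {"type":"object","properties":{"steps":{"type":"array","items":{"type":"array","items":{"type":"number"}}},"squeeze":{"type":"number"}},"required":["steps"]}

```bash
mkdir -p pics
cat > h.py <<'E'
import numpy as np, cv2, json
from plant import r
def snap(n,f):
    s=r.get_state(); c=r.capture(n); cv2.imwrite(f'pics/{f}.png',c['image'][:,:,::-1])
    d={k:(np.array(v).tolist() if k!='image' else None) for k,v in c.items()}; d['state']={k:np.array(v).tolist() for k,v in s.items()}
    json.dump(d,open(f'pics/{f}.json','w')); return s
def load(f):
    return json.load(open(f'pics/{f}.json'))
from scipy.spatial.transform import Rotation as Ro
def cam(f):
    d=load(f); fl=210/np.tan(np.radians(d['vfov'])/2)
    K=np.array([[fl,0,d['cx']],[0,fl,d['cy']],[0,0,1]]);D=np.array(d['D'])
    if 'R' in d and d['R'] is not None: R=np.array(d['R']);t=np.array(d['t'])
    else:
        T=np.eye(4);T[:3,:3]=Ro.from_euler('xyz',d['state']['eef_rot'],degrees=True).as_matrix();T[:3,3]=d['state']['tcp_pos']
        M=np.linalg.inv(T@np.array(d['tool_from_camera']));R=M[:3,:3];t=M[:3,3]
    return K,D,R,t
def ray(f,p):
    K,D,R,t=cam(f);u=cv2.undistortPoints(np.array([[p]],float),K,D)[0,0]
    d=R.T@np.array([u[0],u[1],1]);return -R.T@t,d/np.linalg.norm(d)
def atz(f,p,z):
    o,d=ray(f,p);return o+d*(z-o[2])/d[2]
def tri(*fp):
    A=np.zeros((3,3));b=np.zeros(3)
    for f,p in fp:
        o,d=ray(f,p);P=np.eye(3)-np.outer(d,d);A+=P;b+=P@o
    X=np.linalg.solve(A,b)
    return X,[np.linalg.norm(np.cross(X-ray(f,p)[0],ray(f,p)[1])) for f,p in fp]
def proj(f,X):
    K,D,R,t=cam(f);return cv2.projectPoints(np.array(X,float).reshape(-1,1,3),cv2.Rodrigues(R)[0],t,K,D)[0][:,0]
E
python3 - <<'E'
from h import *
s=r.get_state();print(s)
for n in ['side','top','wrist']: snap(n,n+'0')
E
```

```text
{'time_s': 0.0, 'joints': array([-5.81487524e+01,  2.05916964e+01,  6.33637881e-01, -1.87433073e-02,
       -7.01340009e+01, -1.65078877e+01]), 'qd': array([ 0.0166202 , -0.019908  , -0.09327891,  0.09724655, -0.05233815,
        0.00957118]), 'joint_torque': array([-2.29553414e-03, -5.82726073e+01,  2.93044996e+01,  6.99730843e+00,
        6.79521851e-03, -1.35986215e-04]), 'tcp_pos': array([ 0.17847267, -0.65051679,  0.24462299]), 'eef_rot': array([-8.99907327e+01, -9.32717483e-02,  1.05336969e+02]), 'contact_force': array([-0.11670204, -0.1867624 , -0.60765847]), 'moment': array([-0.03831372, -0.00449777, -0.03740594]), 'gripper_width': 0.08730622917566203}
```

View pics/side0.png

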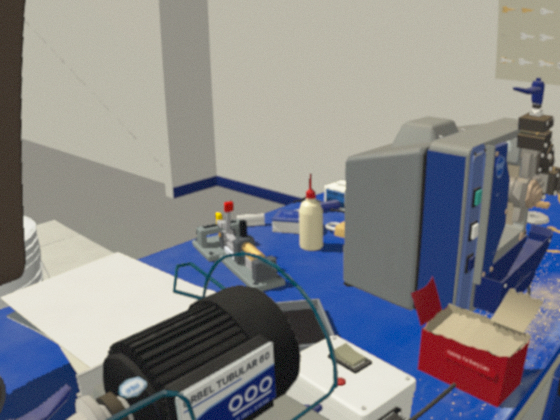

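View pics/top0.png

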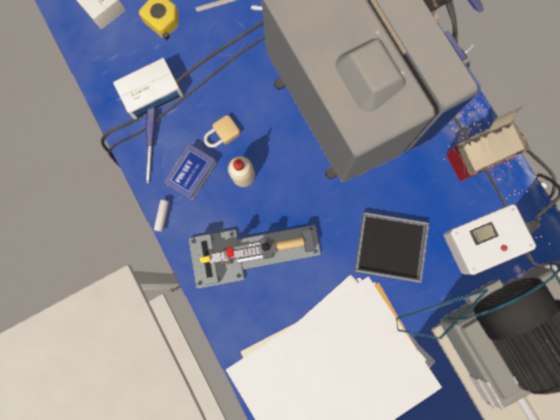

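View pics/wrist0.png

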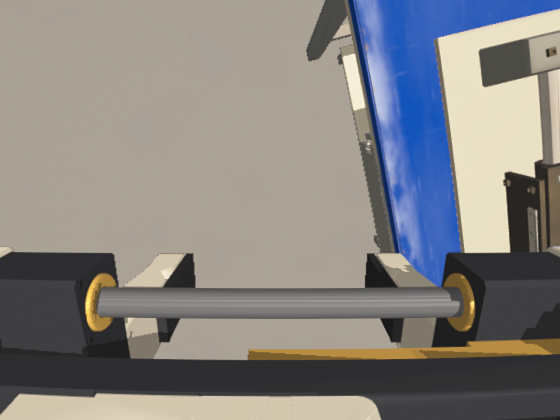

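Run:
```python
from h import *
for n,p in [('clampfix',(317,243)),('keeper',(203,259)),('oiler',(241,172)),('nickel',(162,215)),('tin?',(190,170)),('tray',(392,246)),('cornerUL',(38,0)),('cornerLR',(560,420))]: print(n,atz('top0',p,0.0).round(3))
print(ray('top0',(280,210)),ray('side0',(280,210)), load('top0')['vfov'],load('top0')['D'],load('wrist0')['tool_from_camera'],load('wrist0')['vfov'],load('wrist0')['D'])
print(proj('top0',[[0,0,0],[.179,-.651,0],[.5,0,0],[0.5,-.5,0]]))
t=cv2.imread('pics/top0.png');cv2.imwrite('pics/t0c.png',cv2.resize(t[210:300,170:340],None,fx=4.6,fy=4.6,interpolation=cv2.INTER_CUBIC))
t=cv2.imread('pics/side0.png');cv2.imwrite('pics/s0c.png',cv2.resize(t[190:300,180:330],None,fx=5,fy=5,interpolation=cv2.INTER_CUBIC))
```

```text
clampfix [0.517 0.199 0.   ]
keeper [0.48  0.423 0.   ]
oiler [0.656 0.354 0.   ]
nickel [0.566 0.509 0.   ]
tin? [0.659 0.458 0.   ]
tray [0.515 0.053 0.   ]
cornerUL [1.021 0.8   0.   ]
cornerLR [ 0.204 -0.25   0.   ]
(array([0.44139828, 0.24973345, 1.01241829]), array([ 0.13646949,  0.02334233, -0.99036923])) (array([ 0.32695331, -0.5839524 ,  0.42424783]), array([ 0.25583736,  0.90804518, -0.33166428])) 44.48340479049652 [0.02260134661090454, 0.0, 0.0, 0.0, 0.0] [[0.9999998842187412, 5.661504924288955e-05, -0.0004778673876524888, -0.0011150122533342133], [0.0004750387176394139, -0.274665667238952, 0.9615396744692326, -0.13882287533221668], [-7.681614886221499e-05, -0.9615397901464697, -0.2746656623321558, 0.07465265383552755], [0.0, 0.0, 0.0, 1.0]] 63.879486898532996 [-0.05437377561674412, 0.0, 0.0, 0.0, 0.0]
[[424.81985871 534.86433606]
 [794.24920488 445.32379974]
 [419.30897218 254.1812184 ]
 [686.31257577 261.14859518]]
```

View pics/t0c.png

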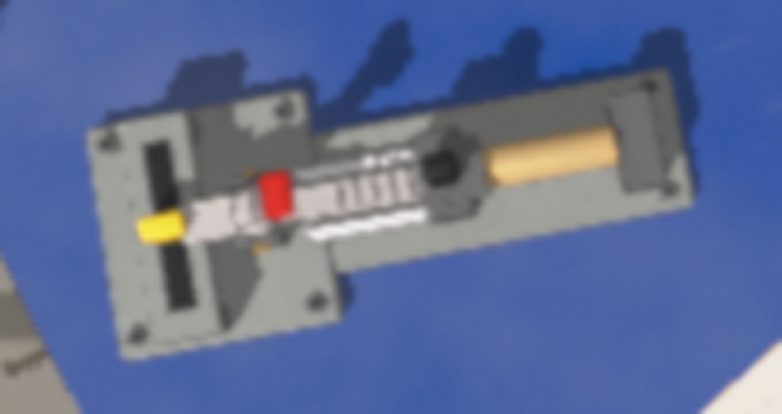

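View pics/s0c.png

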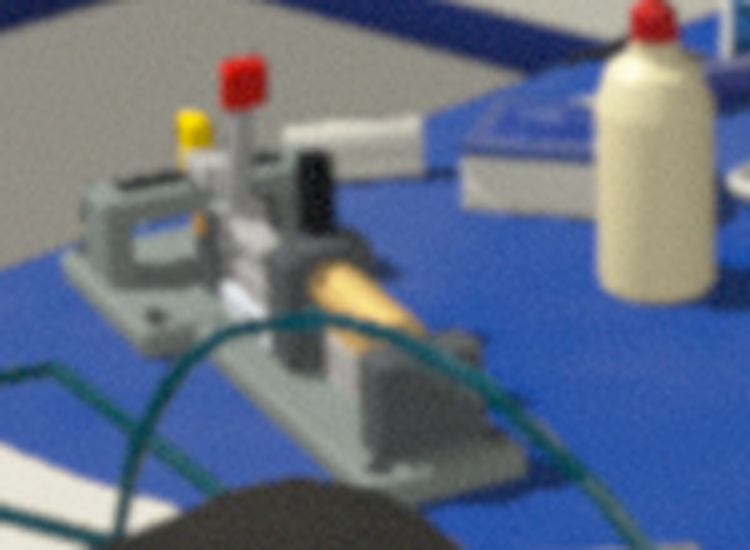

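```bash
cat >> h.py <<'E'
def fitclamp(obs):
    # obs: list (f,pix,clampxyz mm,weight)
    from scipy.optimize import least_squares
    def res(q):
        X=toW(q,[o[2] for o in obs]);e=[]
        for o,x in zip(obs,X): e+=list((proj(o[0],x)[0]-o[1])*o[3])
        return e
    s=least_squares(res,[0.5,.3,0.]); return s.x,np.array(s.fun).reshape(-1,2)
def toW(q,P):
    P=np.array(P,float).reshape(-1,3)/1000;c,s=np.cos(q[2]),np.sin(q[2])
    return np.c_[q[0]+c*P[:,0]-s*P[:,1],q[1]+s*P[:,0]+c*P[:,1],P[:,2]]
E
python3 - <<'E'
from h import *
T=lambda x,y:(170+(x+.5)/4.6-.5,210+(y+.5)/4.6-.5)
S=lambda x,y:(180+x/5,190+y/5)
obs=[('top0',T(88,130),(50,115,12),1),('top0',T(122,358),(-50,115,12),1),('top0',T(668,68),(30,-135,12),1),('top0',T(693,205),(-30,-135,12),1),('top0',T(340,320),(-50,20,12),1),('top0',T(305,92),(50,20,12),1)]
q,e=fitclamp(obs);print(q,np.degrees(q[2]));print(e.round(2))
names=dict(fintop=(0,80,71),paddle=(0,29,99),paddletop=(0,26.7,108.6),post=(0,-34,92),lock=(0,-76,54),fixj=(0,-114,48))
for k,v in names.items(): 
    w=toW(q,v);print(k,w.round(4),proj('top0',w)[0].round(1),((proj('top0',w)[0]-[170,210])*4.6).round(),((proj('side0',w)[0]-[180,190])*5).round())
# tray
for p in [(364,213),(427,219),(421,281),(356,274)]: print(p,atz('top0',p,.02).round(4))
E
python3 - <<'E'
import cv2
t=cv2.imread('pics/top0.png');cv2.imwrite('pics/t0t.png',cv2.resize(t[195:295,345:440],None,fx=6,fy=6,interpolation=cv2.INTER_CUBIC))
E
```

```text
[0.49566249 0.32983198 0.20550001] 11.774283414496516
[[-0.97 -0.47]
 [-0.47  0.89]
 [ 0.38 -0.11]
 [ 0.83  0.41]
 [ 0.61  0.18]
 [-0.41 -1.  ]]
fintop [[0.4793 0.4081 0.071 ]] [204.4 258. ] [158. 221.] [188. 115.]
paddle [[0.4897 0.3582 0.099 ]] [230.  252.1] [276. 194.] [234.  83.]
paddletop [[0.4902 0.356  0.1086]] [230.7 251.6] [279. 191.] [235.  61.]
post [[0.5026 0.2965 0.092 ]] [265.1 246. ] [437. 165.] [304. 152.]
lock [[0.5112 0.2554 0.054 ]] [288.2 243.3] [544. 153.] [359. 291.]
fixj [[0.5189 0.2182 0.048 ]] [308.2 239.8] [635. 137.] [408. 347.]
(364, 213) [0.5759 0.11   0.02  ]
(427, 219) [ 0.5669 -0.0108  0.02  ]
(421, 281) [0.4483 0.0026 0.02  ]
(356, 274) [0.4582 0.1252 0.02  ]
```

View pics/t0t.png

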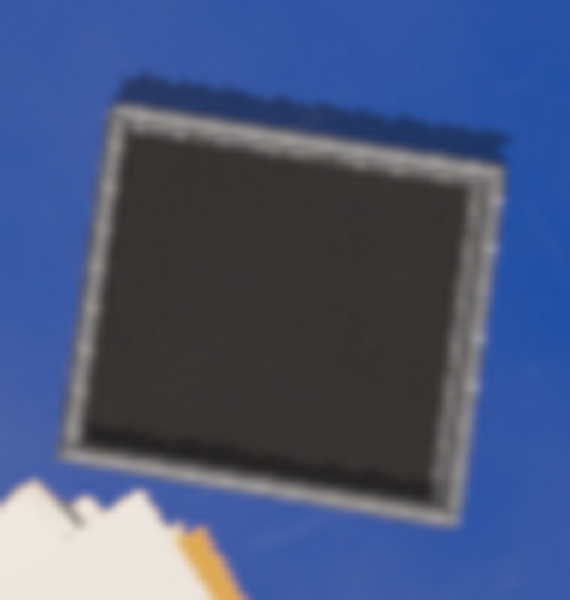

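Run:
```python
from h import *
print('oiler cap',tri(('top0',(238,163)),('side0',(310,180))), 'oiler base side',atz('side0',(311,247),0))
print('machine near corner bottom', atz('top0',(345,177),0), 'top?',tri(('top0',(345,177)),('side0',(404,313))))
print('machine top left edge', tri(('top0',(266,50)),('side0',(347,158))))
for p in [(267,60),(330,172)]: print(atz('top0',p,0),atz('top0',p,.2))
print('motor', [atz('top0',(480,320),z) for z in (0,.1,.2)])
for p in [(130,360),(230,290),(290,350)]: print('motor side ray',ray('side0',p), atz('side0',p,.1))
print('meter',tri(('top0',(503,248)),('side0',(341,381))))
s=load('top0')['state'];print(s['joints'])
```

```text
oiler cap (array([0.64602181, 0.34507691, 0.13746606]), [np.float64(0.0028308301984350036), np.float64(0.0028308301984349762)]) oiler base side [ 6.50485755e-01  3.45188152e-01 -5.55111512e-17]
machine near corner bottom [0.65045665 0.14508338 0.        ] top? (array([ 0.69736534,  0.12449321, -0.04554188]), [np.float64(0.03968891649461199), np.float64(0.03968891649461197)])
machine top left edge (array([0.76441872, 0.31234022, 0.20051124]), [np.float64(0.05477514134066557), np.float64(0.05477514134066556)])
[0.8949914 0.3083938 0.       ] [0.80538552 0.29680564 0.2       ]
[0.66008405 0.175141   0.        ] [0.61688337 0.1898765  0.2       ]
motor [array([ 0.37809859, -0.11210935,  0.        ]), array([ 0.38435092, -0.07636891,  0.1       ]), array([ 0.39060324, -0.04062846,  0.2       ])]
motor side ray (array([ 0.32695331, -0.5839524 ,  0.42424783]), array([-0.04808606,  0.8325702 , -0.55182842])) [ 0.29869851 -0.09474403  0.1       ]
motor side ray (array([ 0.32695331, -0.5839524 ,  0.42424783]), array([ 0.14751494,  0.87413646, -0.4627362 ])) [0.43031977 0.02857122 0.1       ]
motor side ray (array([ 0.32695331, -0.5839524 ,  0.42424783]), array([ 0.23609323,  0.79381189, -0.56046647])) [ 0.46354081 -0.12470676  0.1       ]
meter (array([ 0.5141901 , -0.13858139,  0.05658098]), [np.float64(0.002386143013004349), np.float64(0.0023861430130043145)])
[-58.14920660838005, 20.59228375033309, 0.6347734012523111, -0.021304959919451794, -70.13623638368125, -16.50739183707916]
```

```bash
cat >> h.py <<'E'
Q=np.array([0.49566,0.32983,0.2055])
def st():
    s=r.get_state();return np.array(s['tcp_pos']),np.array(s['eef_rot']),s
def plan(wps,dec=3):
    p,e,_=st();p=p.copy();yaw=e[2]
    for tp,ty,n,jaw in wps:
        tp=np.array(tp,float);dy=((ty-yaw+180)%360-180)/n
        for i in range(n):
            c,s=np.cos(np.radians(yaw)),np.sin(np.radians(yaw));d=(tp-p)/(n-i)
            L=[round(d[0]*c+d[1]*s,dec),round(-d[2],dec),round(-d[0]*s+d[1]*c,dec)]
            t=round(-dy,1);print(f'[{jaw},{L[0]},{L[1]},{L[2]},{t}],',end='')
            p=p+np.array([L[0]*c-L[2]*s,L[0]*s+L[2]*c,-L[1]]);yaw-=t
        print(' ->',p.round(3),round(yaw,1))
def cl(x,y,z,q=None):
    return toW(Q if q is None else q,(x,y,z))[0]
def incl():
    p,e,s=st();c,sn=np.cos(Q[2]),np.sin(Q[2]);d=p-np.array([Q[0],Q[1],0])
    f=s['contact_force']
    print('clamp TCP mm',(1000*np.array([c*d[0]+sn*d[1],-sn*d[0]+c*d[1],d[2]])).round(1),'yawrel',round(e[2]-np.degrees(Q[2]),2),'tilt',e[:2].round(2),'F clamp',np.round([c*f[0]+sn*f[1],-sn*f[0]+c*f[1],f[2]],2),'w',round(s['gripper_width'],4),'t',round(s['time_s'],2))
E
python3 - <<'E'
from h import *
plan([((.22,-.42,.33),105.3,7,0),((.45,-.15,.33),145,10,0),((.5,.1,.32),170,7,0),(cl(0,60,260),191.8,7,0)])
E
```

```text
[0,0.03,-0.012,-0.014,0.0],[0,0.03,-0.012,-0.015,0.0],[0,0.03,-0.012,-0.014,0.0],[0,0.03,-0.012,-0.015,0.0],[0,0.03,-0.012,-0.014,0.0],[0,0.031,-0.013,-0.015,0.0],[0,0.03,-0.012,-0.014,0.0], -> [ 0.22 -0.42  0.33] 105.3
[0,0.02,-0.0,-0.029,-4.0],[0,0.018,-0.0,-0.031,-4.0],[0,0.016,-0.0,-0.032,-4.0],[0,0.013,-0.0,-0.033,-4.0],[0,0.011,-0.0,-0.034,-4.0],[0,0.009,-0.0,-0.034,-4.0],[0,0.006,-0.0,-0.035,-4.0],[0,0.004,-0.0,-0.035,-4.0],[0,0.002,-0.0,-0.035,-4.0],[0,-0.001,-0.0,-0.036,-4.0], -> [ 0.45 -0.15  0.33] 145.3
[0,0.014,0.001,-0.033,-3.5],[0,0.012,0.001,-0.034,-3.5],[0,0.01,0.002,-0.035,-3.5],[0,0.008,0.001,-0.036,-3.5],[0,0.006,0.002,-0.036,-3.5],[0,0.004,0.001,-0.036,-3.5],[0,0.002,0.002,-0.037,-3.5], -> [0.5  0.1  0.32] 169.8
[0,0.01,0.009,-0.04,-3.1],[0,0.007,0.008,-0.041,-3.1],[0,0.005,0.009,-0.041,-3.1],[0,0.003,0.008,-0.041,-3.1],[0,0.001,0.009,-0.041,-3.1],[0,-0.002,0.008,-0.041,-3.1],[0,-0.003,0.009,-0.041,-3.1], -> [0.483 0.388 0.26 ] 191.5
```

Call:
jog_arm:
  steps:
    - [0,0.03,-0.012,-0.014,0]
    - [0,0.03,-0.012,-0.015,0]
    - [0,0.03,-0.012,-0.014,0]
    - [0,0.03,-0.012,-0.015,0]
    - [0,0.03,-0.012,-0.014,0]
    - [0,0.031,-0.013,-0.015,0]
    - [0,0.03,-0.012,-0.014,0]
    - [0,0.02,0,-0.029,-4.0]
    - [0,0.018,0,-0.031,-4.0]
    - [0,0.016,0,-0.032,-4.0]
    - [0,0.013,0,-0.033,-4.0]
    - [0,0.011,0,-0.034,-4.0]

```text
time_s: 1.15
tcp_pos: [0.3363, -0.2838, 0.3308]
eef_rot: [-90.0, 0.0, 125.5]
contact_force: [0.7, -0.5, 0.8]
gripper_width: 0.0875
```

Tracks as planned (slight lag).

Call:
jog_arm:
  steps:
    - [0,0.009,0,-0.034,-4.0]
    - [0,0.006,0,-0.035,-4.0]
    - [0,0.004,0,-0.035,-4.0]
    - [0,0.002,0,-0.035,-4.0]
    - [0,-0.001,0,-0.036,-4.0]
    - [0,0.014,0.001,-0.033,-3.5]
    - [0,0.012,0.001,-0.034,-3.5]
    - [0,0.01,0.002,-0.035,-3.5]
    - [0,0.008,0.001,-0.036,-3.5]
    - [0,0.006,0.002,-0.036,-3.5]
    - [0,0.004,0.001,-0.036,-3.5]
    - [0,0.002,0.002,-0.037,-3.5]

```text
time_s: 2.15
tcp_pos: [0.4997, 0.1018, 0.3207]
eef_rot: [-90.0, 0.0, 170.0]
contact_force: [0.9, -0.4, 0.3]
gripper_width: 0.0876
```

Run:
```python
from h import *
plan([(cl(0,60,260),191.8,7,0),(cl(0,60,260),191.8,1,0)])
```

```text
[0,0.009,0.009,-0.04,-3.1],[0,0.007,0.009,-0.04,-3.1],[0,0.005,0.009,-0.041,-3.1],[0,0.003,0.008,-0.041,-3.1],[0,0.001,0.009,-0.041,-3.1],[0,-0.002,0.008,-0.041,-3.1],[0,-0.003,0.009,-0.041,-3.1], -> [0.483 0.388 0.26 ] 191.7
[0,-0.0,-0.0,0.0,-0.1], -> [0.483 0.388 0.26 ] 191.8
```

Call:
jog_arm:
  steps:
    - [0,0.009,0.009,-0.04,-3.1]
    - [0,0.007,0.009,-0.04,-3.1]
    - [0,0.005,0.009,-0.041,-3.1]
    - [0,0.003,0.008,-0.041,-3.1]
    - [0,0.001,0.009,-0.041,-3.1]
    - [0,-0.002,0.008,-0.041,-3.1]
    - [0,-0.003,0.009,-0.041,-3.1]
    - [0,0,0,0,-0.1]
    - [0,0,0,0,0]

```text
time_s: 2.9
tcp_pos: [0.4832, 0.3864, 0.258]
eef_rot: [-89.9, -0.1, -168.2]
contact_force: [0.3, -1.2, -0.2]
gripper_width: 0.0879
```

Run:
```python
from h import *
snap('wrist','w1');incl()
```

```text
clamp TCP mm [ -0.5  56.8 258.9] yawrel -180.06 tilt [-89.92  -0.09] F clamp [ 0.35  0.61 -0.19] w 0.0875 t 2.95
```

View pics/w1.png

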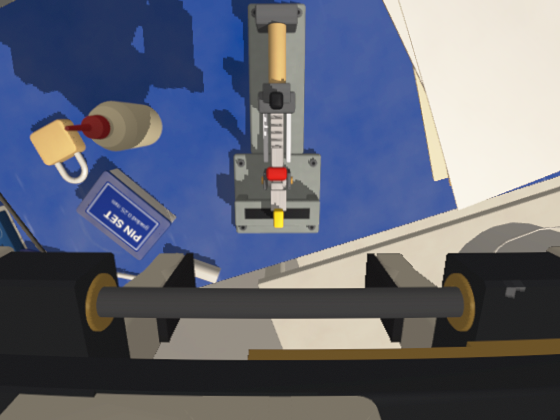

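Run:
```python
import cv2
t=cv2.imread('pics/w1.png');cv2.imwrite('pics/w1a.png',cv2.resize(t[140:240,220:335],None,fx=6,fy=6,interpolation=cv2.INTER_CUBIC))
cv2.imwrite('pics/w1b.png',cv2.resize(t[0:125,235:320],None,fx=4.8,fy=4.8,interpolation=cv2.INTER_CUBIC))
```

```text
(no output)
```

View pics/w1a.png

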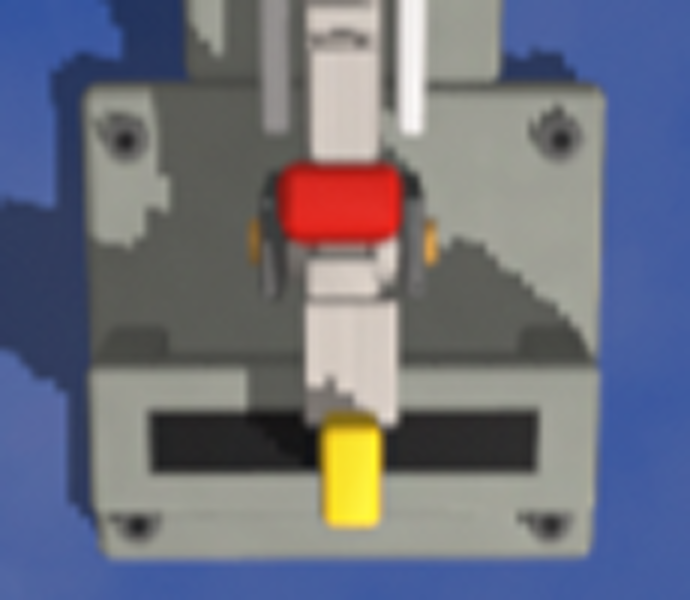

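View pics/w1b.png

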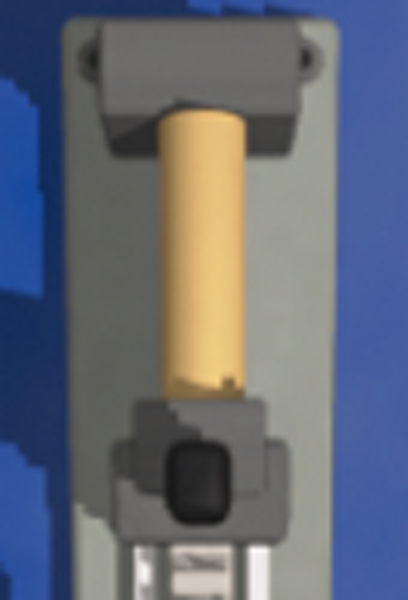

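Run:
```python
from h import *
A=lambda x,y:(220+(x+.5)/6-.5,140+(y+.5)/6-.5)
B=lambda x,y:(235+(x+.5)/4.8-.5,(y+.5)/4.8-.5)
T=lambda x,y:(170+(x+.5)/4.6-.5,210+(y+.5)/4.6-.5)
ow=[('w1',A(82,86),(50,20,12),1),('w1',A(605,86),(-50,20,12),1),('w1',A(103,557),(50,115,12),1),('w1',A(592,557),(-50,115,12),1),('w1',B(62,18),(30,-135,12),1),('w1',B(340,18),(-30,-135,12),1)]
ot=[('top0',T(88,130),(50,115,12),1),('top0',T(122,358),(-50,115,12),1),('top0',T(668,68),(30,-135,12),1),('top0',T(693,205),(-30,-135,12),1),('top0',T(340,320),(-50,20,12),1),('top0',T(305,92),(50,20,12),1)]
for o in (ow,ot,ow+ot):
    q,e=fitclamp(o);print(q.round(4),np.degrees(q[2]).round(2),'rms',np.sqrt((e**2).mean()).round(2))
    if o is ow:Qw=q
print(e.round(1))
def c(X,q): 
    d=X[:2]-q[:2];cc,s=np.cos(q[2]),np.sin(q[2]);return (1000*np.r_[cc*d[0]+s*d[1],-s*d[0]+cc*d[1],X[2]]).round(1)
S=lambda x,y:(180+x/5,190+y/5)
for n,pw,pt,ps in [('fin top',A(352,485),T(160,228),S(194,113)),('paddle top',A(341,190),T(275,195),S(243,62)),('post top',B(198,485),T(440,165),S(312,154))]:
    X,er=tri(('w1',pw),('top0',pt),('side0',ps));print(n,X.round(4),c(X,Qw),np.round(er,4))
    zz={'fin top':.071,'paddle top':.109,'post top':.092}[n];print('  w1 ray at z',c(atz('w1',pw,zz),Qw),' top', c(atz('top0',pt,zz),Qw))
```

```text
[0.4971 0.3292 0.2079] 11.91 rms 0.7
[0.4957 0.3298 0.2055] 11.77 rms 0.63
[0.4968 0.3294 0.2075] 11.89 rms 0.76
[[-0.1  0.3]
 [ 1.   0.2]
 [-0.6  1.4]
 [ 0.7  1.2]
 [ 0.1 -0.6]
 [ 0.6 -0.7]
 [-0.7 -0.9]
 [-0.1  0.4]
 [ 0.6 -0.8]
 [ 1.1 -0.3]
 [ 0.9 -0.4]
 [-0.2 -1.5]]
fin top [0.4794 0.4077 0.0717] [-1.1 80.5 71.7] [0.0003 0.0022 0.0024]
  w1 ray at z [-1.3 80.9 71. ]  top [-3.2 81.2 71. ]
paddle top [0.4915 0.3563 0.1075] [1.000e-01 2.770e+01 1.075e+02] [0.0018 0.0029 0.0017]
  w1 ray at z [1.00e-01 2.56e+01 1.09e+02]  top [ -1.6  29.9 109. ]
post top [0.5045 0.2965 0.0907] [  0.4 -33.6  90.7] [0.0003 0.0009 0.001 ]
  w1 ray at z [  0.4 -33.2  92. ]  top [ -0.6 -33.6  92. ]
```

```bash
sed -i 's/^Q=.*/Q=np.array([0.4970,0.3293,0.2077])/' h.py
python3 - <<'E'
from h import *
incl();plan([(cl(-1,84,110),191.9,5,0.3),(cl(-1,84,77),191.9,3,0.5)])
E
```

```text
clamp TCP mm [ -1.6  57.6 258.9] yawrel -180.19 tilt [-89.92  -0.09] F clamp [ 0.36  0.61 -0.19] w 0.0875 t 2.95
[0.3,-0.0,0.03,-0.005,-0.0],[0.3,-0.0,0.03,-0.005,-0.0],[0.3,-0.0,0.03,-0.005,-0.0],[0.3,-0.0,0.029,-0.006,-0.0],[0.3,-0.001,0.03,-0.005,-0.0], -> [0.479 0.411 0.11 ] -168.3
[0.5,0.0,0.011,-0.0,-0.1],[0.5,0.0,0.011,-0.0,-0.1],[0.5,0.0,0.011,-0.0,-0.1], -> [0.479 0.411 0.077] -168.0
```

Call:
jog_arm:
  steps:
    - [0.3,0,0.03,-0.005,0]
    - [0.3,0,0.03,-0.005,0]
    - [0.3,0,0.03,-0.005,0]
    - [0.3,0,0.029,-0.006,0]
    - [0.3,-0.001,0.03,-0.005,0]
    - [0.4,0,0.011,0,0]
    - [0.5,0,0.011,0,0]
    - [0.5,0,0.011,0,-0.2]
    - [0.5,0,0,0,0]
  squeeze: 10

```text
time_s: 3.7
tcp_pos: [0.4798, 0.4094, 0.0771]
eef_rot: [-90.0, -0.1, -168.2]
contact_force: [-0.3, -0.2, -0.1]
gripper_width: 0.045
```

Run:
```python
from h import *
snap('wrist','w2');incl();snap('top','t2')
t=cv2.imread('pics/t2.png');cv2.imwrite('pics/t2c.png',cv2.resize(t[190:300,150:340],None,fx=4,fy=4,interpolation=cv2.INTER_CUBIC))
```

```text
clamp TCP mm [ 0.1 82.4 78.2] yawrel -180.09 tilt [-8.999e+01 -1.000e-02] F clamp [-0.4  -0.69  0.19] w 0.0443 t 3.75
```

View pics/w2.png

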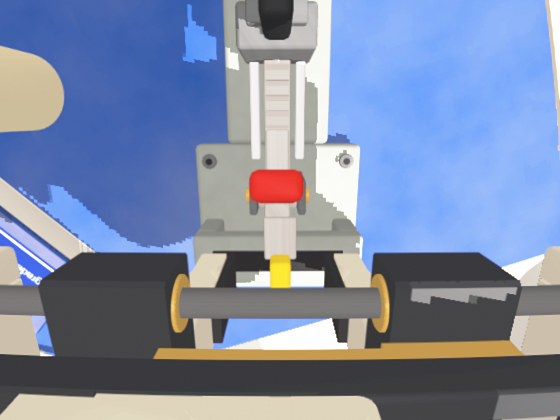

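Call:
jog_arm:
  steps:
    - [0.95,0,0,0,0]
    - [0.95,0,0,0,0]
    - [0.95,0,0,0,0]
    - [0.95,0,0,0,0]
  squeeze: 10

```text
time_s: 4.13
tcp_pos: [0.48, 0.4107, 0.0787]
eef_rot: [-90.0, 0.0, -168.2]
contact_force: [-0.3, 0.1, -0.5]
gripper_width: 0.0227
```

```bash
python3 -c "
from h import *
incl()"
```

```text
clamp TCP mm [ 0.2 83.1 78.7] yawrel -180.05 tilt [-9.005e+01  5.000e-02] F clamp [-0.24  0.15 -0.55] w 0.0227 t 4.13
```

Still closing; keep closing.

Call:
jog_arm:
  steps:
    - [0.95,0,0,0,0]
    - [0.95,0,0,0,0]
    - [0.95,0,0,0,0]
    - [0.95,0,0,0,0]

```text
time_s: 4.47
tcp_pos: [0.48, 0.4106, 0.0785]
eef_rot: [-90.0, 0.0, -168.1]
contact_force: [-0.3, -0.3, 5.3]
gripper_width: 0.01
```

```bash
python3 -c "
from h import *
incl()"
```

```text
clamp TCP mm [ 0.2 83.1 78.5] yawrel -180.04 tilt [-9.002e+01  3.000e-02] F clamp [-0.36 -0.2   5.26] w 0.01 t 4.47
```

Call:
jog_arm:
  steps:
    - [0.95,0.002,0,0,0]
    - [0.95,0.002,0,0,0]
    - [0.95,0.002,0,0,0]
    - [0.95,0.002,0,0,0]
    - [0.95,0,0,0,0]

```text
time_s: 4.88
tcp_pos: [0.4721, 0.4089, 0.0785]
eef_rot: [-90.0, 0.0, -168.1]
contact_force: [0.4, -0.8, 5.8]
gripper_width: 0.0099
```

```bash
python3 -c "
from h import *
incl()"
```

```text
clamp TCP mm [-8.  83.  78.5] yawrel -180.04 tilt [-9.003e+01  5.000e-02] F clamp [ 0.24 -0.9   5.8 ] w 0.0099 t 4.88
```

Call:
jog_arm:
  steps:
    - [0.95,0.002,0,0,0]
    - [0.95,0.002,0,0,0]
    - [0.95,0.002,0,0,0]

```text
time_s: 5.13
tcp_pos: [0.4665, 0.4078, 0.0785]
eef_rot: [-90.0, 0.1, -168.1]
contact_force: [2.4, -1.2, 6.6]
gripper_width: 0.0099
```

```bash
python3 -c "
from h import *
incl()"
```

```text
clamp TCP mm [-13.6  83.1  78.5] yawrel -180.04 tilt [-9.003e+01  7.000e-02] F clamp [ 2.09 -1.66  6.58] w 0.0099 t 5.13
```

Call:
jog_arm:
  steps:
    - [0.95,0.002,0,0,0]
    - [0.95,0.002,0,0,0]
    - [0.95,0.002,0,0,0]
    - [0.95,0,0,0,0]

```text
time_s: 5.47
tcp_pos: [0.4603, 0.4064, 0.0785]
eef_rot: [-90.0, 0.0, -168.1]
contact_force: [0.2, -0.4, 5.4]
gripper_width: 0.0099
```

```bash
python3 -c "
from h import *
incl();snap('wrist','w3')"
```

```text
clamp TCP mm [-20.   83.   78.5] yawrel -180.04 tilt [-9.003e+01  5.000e-02] F clamp [ 0.15 -0.41  5.44] w 0.0099 t 5.47
```

View pics/w3.png

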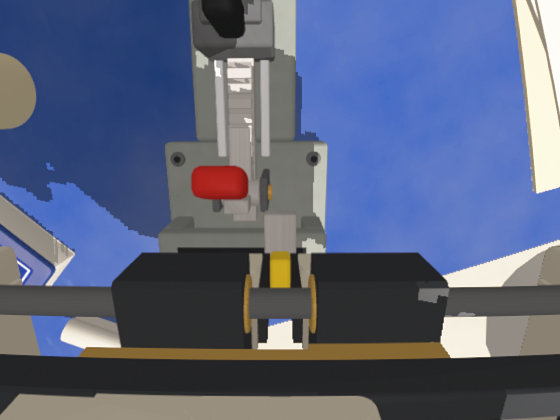

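Call:
jog_arm:
  steps:
    - [0.75,0,0,0,0]
    - [0.75,0,0,0,0]
    - [0.75,0,0,0,0]
    - [0.75,0,-0.02,0,0]
    - [0.75,0,-0.035,0,0]
    - [1,0,-0.03,0,0]

```text
time_s: 6.02
tcp_pos: [0.4597, 0.4056, 0.163]
eef_rot: [-89.9, -0.1, -168.2]
contact_force: [0.3, -0.1, 0.2]
gripper_width: 0.0186
```

```bash
python3 -c "
from h import *
incl();plan([(cl(0,3,165),191.9,4,1),(cl(0,3,111),191.9,3,1)])"
```

```text
clamp TCP mm [-20.8  82.3 163. ] yawrel -180.06 tilt [-89.88  -0.13] F clamp [ 0.28 -0.15  0.16] w 0.0186 t 6.02
[1,-0.005,-0.001,0.02,-0.0],[1,-0.005,-0.0,0.02,-0.0],[1,-0.005,-0.001,0.02,-0.0],[1,-0.006,-0.0,0.019,-0.0], -> [0.496 0.333 0.165] -168.2
[1,0.0,0.018,0.0,-0.0],[1,0.0,0.018,0.0,-0.0],[1,0.0,0.018,0.0,-0.0], -> [0.496 0.333 0.111] -168.2
```

Call:
jog_arm:
  steps:
    - [1,-0.005,-0.001,0.02,0]
    - [1,-0.005,0,0.02,0]
    - [1,-0.005,-0.001,0.02,0]
    - [1,-0.006,0,0.02,0]
    - [1,0,0,0,0]
    - [1,0,0.018,0,0]
    - [1,0,0.018,0,0]
    - [1,0,0.018,0,0]
    - [1,0,0,0,0]

```text
time_s: 6.77
tcp_pos: [0.4952, 0.3307, 0.107]
eef_rot: [-89.8, -0.3, -168.2]
contact_force: [0.5, -0.4, -0.4]
gripper_width: 0.0002
```

```bash
python3 -c "
from h import *
incl();snap('wrist','w4')"
```

```text
clamp TCP mm [ -1.5   1.7 107. ] yawrel -180.12 tilt [-89.82  -0.32] F clamp [ 0.45 -0.49 -0.42] w 0.0002 t 6.77
```

View pics/w4.png

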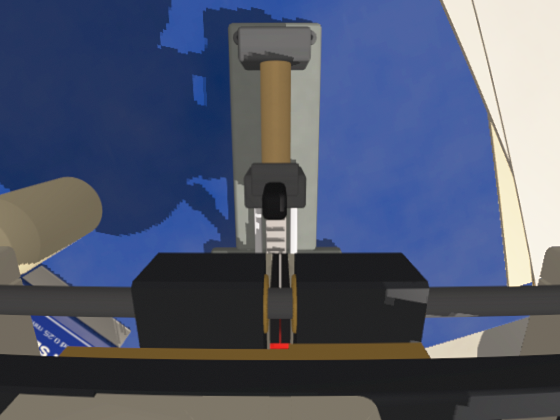

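Call:
jog_arm:
  steps:
    - [1,0,0,-0.006,0]
    - [1,0,0,-0.006,0]
    - [1,0,0,-0.006,0]
    - [1,0,0,-0.006,0]
    - [1,0,0.001,-0.006,0]
    - [1,0,0.001,-0.006,0]
    - [1,0,0.001,-0.006,0]
    - [1,0,0.001,-0.006,0]
    - [1,0,0.001,-0.005,0]

```text
time_s: 7.57
tcp_pos: [0.4861, 0.3848, 0.1057]
eef_rot: [-90.0, -0.0, -168.1]
contact_force: [0.4, -0.9, -0.3]
gripper_width: 0.0003
```

```bash
python3 -c "
from h import *
incl()"
```

```text
clamp TCP mm [  0.8  56.6 105.7] yawrel -180.05 tilt [-8.999e+01 -2.000e-02] F clamp [ 0.21 -1.01 -0.34] w 0.0003 t 7.57
```

Call:
jog_arm:
  steps:
    - [1,0,0.001,-0.003,0]
    - [1,0,0.001,-0.002,0]
    - [1,0,0.001,-0.002,0]
    - [1,0,0,0,0]

```text
time_s: 7.9
tcp_pos: [0.4848, 0.3911, 0.1026]
eef_rot: [-90.0, -0.0, -168.2]
contact_force: [0.5, -0.0, -0.4]
gripper_width: 0.0001
```

```bash
python3 -c "
from h import *
incl()"
```

```text
clamp TCP mm [  0.8  63.  102.6] yawrel -180.06 tilt [-8.998e+01 -2.000e-02] F clamp [ 0.5  -0.15 -0.43] w 0.0001 t 7.9
```

Call:
jog_arm:
  steps:
    - [1,0,0,-0.001,0]
    - [1,0,0,-0.001,0]
    - [1,0,0,-0.001,0]

```text
time_s: 8.15
tcp_pos: [0.4845, 0.394, 0.1032]
eef_rot: [-90.0, 0.0, -168.2]
contact_force: [-0.5, -0.3, -0.6]
gripper_width: 0.0008
```

```bash
python3 -c "
from h import *
incl()"
```

```text
clamp TCP mm [  1.1  65.9 103.2] yawrel -180.07 tilt [-9.001e+01  1.000e-02] F clamp [-0.57 -0.2  -0.58] w 0.0008 t 8.15
```

Call:
jog_arm:
  steps:
    - [1,0,0,-0.001,0]
    - [1,0,0,-0.001,0]
    - [1,0,0,-0.001,0]

```text
time_s: 8.4
tcp_pos: [0.4839, 0.3953, 0.1029]
eef_rot: [-89.9, -0.1, -168.2]
contact_force: [5.7, -8.9, 1.1]
gripper_width: 0.0004
```

```bash
python3 -c "
from h import *
incl()
for n in('side','top'): snap(n,n+'5')
t=cv2.imread('pics/top5.png');cv2.imwrite('pics/t5c.png',cv2.resize(t[190:300,150:340],None,fx=4,fy=4,interpolation=cv2.INTER_CUBIC))
t=cv2.imread('pics/side5.png');cv2.imwrite('pics/s5c.png',cv2.resize(t[170:300,180:330],None,fx=4,fy=4,interpolation=cv2.INTER_CUBIC))
"
```

```text
clamp TCP mm [  0.8  67.3 102.9] yawrel -180.07 tilt [-8.985e+01 -6.000e-02] F clamp [ 3.7  -9.91  1.08] w 0.0004 t 8.4
```

View pics/s5c.png

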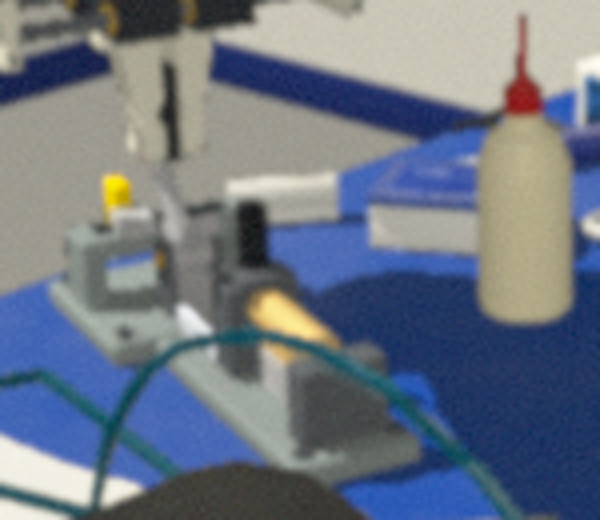

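Call:
jog_arm:
  steps:
    - [1,0,0,0.01,0]
    - [1,0,-0.02,0.015,0]
    - [1,0,-0.005,0.025,0]
    - [1,0,0,0.025,0]
    - [1,0,0,0.025,0]
    - [1,0,0,0.025,0]

```text
time_s: 9.0
tcp_pos: [0.5096, 0.2737, 0.1284]
eef_rot: [-90.1, 0.1, -168.1]
contact_force: [0.4, 0.4, -0.2]
gripper_width: 0.0001
```

```bash
python3 -c "
from h import *
incl();plan([(cl(0,-58,128),191.9,1,1),(cl(0,-58,88),191.9,2,1)])
snap('wrist','w6')"
```

```text
clamp TCP mm [  0.8 -57.  128.4] yawrel -180.04 tilt [-9.007e+01  7.000e-02] F clamp [ 0.52  0.3  -0.17] w 0.0001 t 9.0
[1,0.001,0.0,0.001,-0.0], -> [0.509 0.273 0.128] -168.1
[1,-0.0,0.02,-0.0,-0.0],[1,-0.0,0.02,-0.0,-0.0], -> [0.509 0.273 0.088] -168.1
```

View pics/w6.png

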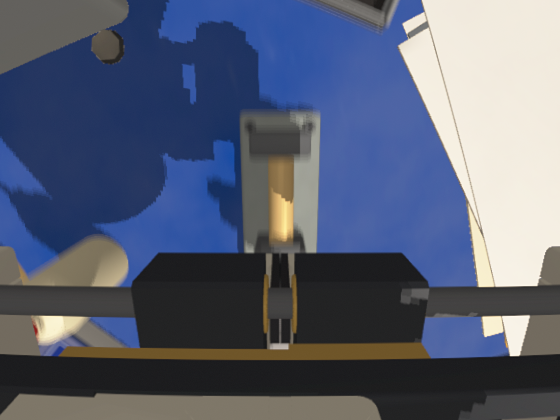

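Call:
jog_arm:
  steps:
    - [1,0.001,0.02,0.001,0]
    - [1,0,0.02,0,0]
    - [1,0,0,0,0]
    - [1,0,0,-0.005,0]
    - [1,0,0,-0.005,0]
    - [1,0,0,-0.005,0]
    - [1,0,0,-0.005,0]
    - [1,0,0,-0.005,0]

```text
time_s: 9.72
tcp_pos: [0.5035, 0.2987, 0.0887]
eef_rot: [-90.0, 0.0, -168.1]
contact_force: [0.5, -1.9, 0.6]
gripper_width: 0.0003
```

```bash
python3 -c "
from h import *
incl()"
```

```text
clamp TCP mm [  0.  -31.3  88.7] yawrel -180.03 tilt [-9.002e+01  4.000e-02] F clamp [ 0.13 -2.    0.64] w 0.0003 t 9.72
```

Pushing with 2 N (jaw friction). Continue to the stop.

Call:
jog_arm:
  steps:
    - [1,0,0,-0.004,0]
    - [1,0,0,-0.004,0]
    - [1,0,0,-0.003,0]
    - [1,0,0,-0.001,0]
    - [1,0,0,-0.001,0]
    - [1,0,0,-0.001,0]

```text
time_s: 10.22
tcp_pos: [0.5008, 0.3118, 0.0881]
eef_rot: [-90.0, 0.0, -168.2]
contact_force: [1.6, -2.3, 1.9]
gripper_width: 0.0004
```

```bash
python3 -c "
from h import *
incl()"
```

```text
clamp TCP mm [  0.1 -17.9  88.1] yawrel -180.05 tilt [-9.001e+01  3.000e-02] F clamp [ 1.05 -2.52  1.9 ] w 0.0004 t 10.22
```

Call:
jog_arm:
  steps:
    - [1,0,0,-0.001,0]
    - [1,0,0,-0.001,0]
    - [1,0,0,-0.001,0]

```text
time_s: 10.47
tcp_pos: [0.5003, 0.3133, 0.0881]
eef_rot: [-89.9, -0.0, -168.2]
contact_force: [6.1, -11.0, 2.8]
gripper_width: 0.0007
```

```bash
python3 -c "
from h import *
incl()"
```

```text
clamp TCP mm [ -0.1 -16.3  88.1] yawrel -180.06 tilt [-8.989e+01 -2.000e-02] F clamp [  3.68 -11.98   2.78] w 0.0007 t 10.47
```

Call:
jog_arm:
  steps:
    - [1,0,0,0.008,0]
    - [0.6,0,-0.03,0.005,0]
    - [0.55,0,-0.03,0,0]
    - [0.55,0,-0.02,0,0]
    - [0.55,0,0,0,0]

```text
time_s: 10.88
tcp_pos: [0.5046, 0.3034, 0.1728]
eef_rot: [-90.3, 0.4, -168.1]
contact_force: [0.2, 0.2, 0.1]
gripper_width: 0.0216
```

```bash
python3 -c "
from h import *
incl();snap('wrist','w7')
t=cv2.imread('pics/w7.png');cv2.imwrite('pics/w7c.png',cv2.resize(t[60:260,200:360],None,fx=3,fy=3,interpolation=cv2.INTER_CUBIC))
"
```

```text
clamp TCP mm [  2.1 -26.9 172.8] yawrel -180.03 tilt [-90.25   0.38] F clamp [0.23 0.14 0.07] w 0.0216 t 10.88
```

View pics/w7c.png

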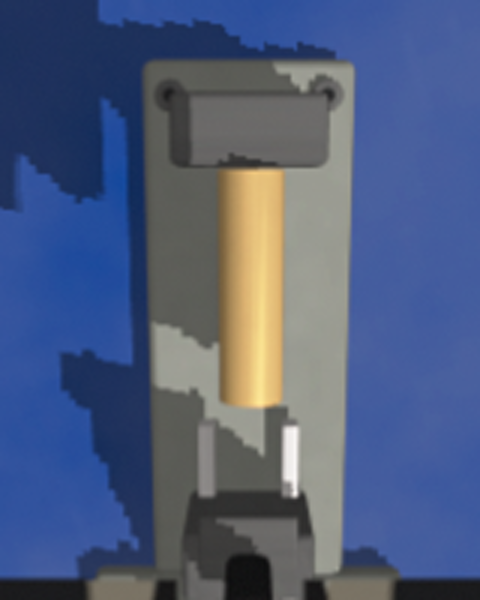

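Run:
```python
from h import *
W=lambda x,y:(200+(x+.5)/3-.5,60+(y+.5)/3-.5)
B=lambda x,y:(235+(x+.5)/4.8-.5,(y+.5)/4.8-.5)
def c(X,q=Q): 
    d=X[:2]-q[:2];cc,s=np.cos(q[2]),np.sin(q[2]);return (1000*np.r_[cc*d[0]+s*d[1],-s*d[0]+cc*d[1],X[2]]).round(1)
for f,p in [('w7',W(251,168)),('w7',W(251,406)),('w1',B(203,112)),('w1',B(203,392))]: print(f,c(atz(f,p,.050)))
# sides at widest height 45
print([c(atz('w7',W(x,300),.0455)) for x in(218,284)])
plan([(cl(0,-76,85),191.9,3,.45),(cl(0,-76,52),191.9,3,.45)])
print(np.degrees(Q[2]))
```

```text
w7 [  -0.3 -104.9   50. ]
w7 [ -0.5 -44.2  50. ]
w1 [  -0.4 -105.7   50. ]
w1 [ -0.2 -53.6  50. ]
[array([  8.2, -71.6,  45.5]), array([ -9. , -71.6,  45.5])]
[0.45,0.0,0.028,0.016,-0.0],[0.45,0.001,0.029,0.016,-0.0],[0.45,0.0,0.028,0.017,-0.0], -> [0.513 0.255 0.085] -168.2
[0.45,0.0,0.011,-0.0,-0.0],[0.45,0.0,0.011,-0.0,-0.0],[0.45,0.0,0.011,-0.0,-0.0], -> [0.513 0.255 0.052] -168.2
11.900333404867197
```

Call:
jog_arm:
  steps:
    - [0.45,0.001,0.028,0.016,0]
    - [0.45,0,0.028,0.016,0]
    - [0.45,0,0.024,0.015,0]
    - [0.45,0,0,0,0]
    - [0.45,0,0,0,0]

```text
time_s: 11.35
tcp_pos: [0.5104, 0.2541, 0.086]
eef_rot: [-89.9, -0.2, -168.2]
contact_force: [0.5, 1.0, -0.2]
gripper_width: 0.048
```

```bash
python3 -c "
from h import *
incl();snap('wrist','w8')
"
```

```text
clamp TCP mm [ -2.4 -76.3  86. ] yawrel -180.14 tilt [-89.89  -0.21] F clamp [ 0.74  0.89 -0.19] w 0.048 t 11.35
```

View pics/w8.png

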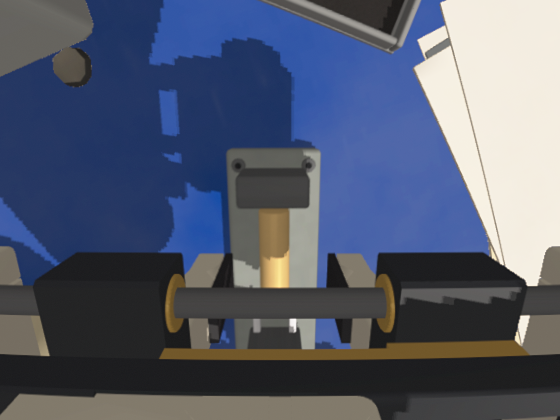

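Call:
jog_arm:
  steps:
    - [0.45,-0.001,0.012,0,0]
    - [0.45,0,0.012,0,0]
    - [0.45,0,0.01,0,0]
    - [0.45,0,0,0,0]

```text
time_s: 11.73
tcp_pos: [0.5118, 0.256, 0.0529]
eef_rot: [-90.0, -0.1, -168.1]
contact_force: [-0.2, -0.0, 0.9]
gripper_width: 0.0479
```

```bash
python3 -c "
from h import *
incl()
"
```

```text
clamp TCP mm [ -0.7 -74.7  52.9] yawrel -180.04 tilt [-8.997e+01 -7.000e-02] F clamp [-0.22  0.03  0.95] w 0.0479 t 11.73
```

Call:
jog_arm:
  steps:
    - [0.9,0,0.001,0,0]
    - [0.9,0,0,0,0]
    - [0.9,0,0,0,0]
    - [0.9,0,0,0,0]
    - [0.9,0,0,0,0]
    - [0.9,0,0,0,0]
    - [0.9,0,0,0,0]
    - [0.9,0,0,0,0]
  squeeze: 25

```text
time_s: 12.4
tcp_pos: [0.5126, 0.256, 0.0534]
eef_rot: [-90.0, 0.0, -168.2]
contact_force: [0.2, 1.6, 3.4]
gripper_width: 0.016
```

```bash
python3 -c "
from h import *
incl()
"
```

```text
clamp TCP mm [  0.1 -75.   53.4] yawrel -180.05 tilt [-9.002e+01  4.000e-02] F clamp [0.54 1.51 3.38] w 0.016 t 12.4
```

Call:
jog_arm:
  steps:
    - [0.9,0,0,0,0]
    - [0.9,0,0,0,0]

```text
time_s: 12.57
tcp_pos: [0.5126, 0.256, 0.0534]
eef_rot: [-90.0, 0.0, -168.1]
contact_force: [-1.2, 0.2, 5.2]
gripper_width: 0.0159
```

```bash
python3 -c "
from h import *
incl();snap('wrist','w9')
"
```

```text
clamp TCP mm [  0.1 -74.9  53.4] yawrel -180.05 tilt [-9.002e+01  4.000e-02] F clamp [-1.14  0.45  5.22] w 0.0159 t 12.57
```

View pics/w9.png

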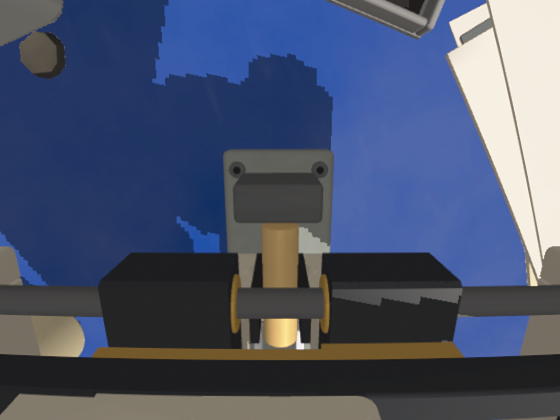

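Call:
jog_arm:
  steps:
    - [0.7,0,0,0,0]
    - [0.7,0,0,0,0]
    - [0.7,0,0.002,0,0]
    - [0.7,0,0.002,0,0]
    - [0.7,0,0,0,0]

```text
time_s: 13.03
tcp_pos: [0.5119, 0.2554, 0.0482]
eef_rot: [-90.0, -0.1, -168.2]
contact_force: [-0.7, -0.5, 0.5]
gripper_width: 0.0264
```

```bash
python3 -c "
from h import *
incl()
"
```

```text
clamp TCP mm [ -0.7 -75.4  48.2] yawrel -180.07 tilt [-8.997e+01 -7.000e-02] F clamp [-0.75 -0.37  0.53] w 0.0264 t 13.03
```

Call:
jog_arm:
  steps:
    - [0.9,0,-0.001,0,0]
    - [0.9,0,0,0,0]
    - [0.9,0,0,0,0]
    - [0.9,0,0,0,0]
    - [0.9,0,0,0,0]
    - [0.9,0,0,0,0]
  squeeze: 30

```text
time_s: 13.53
tcp_pos: [0.5124, 0.2558, 0.05]
eef_rot: [-90.0, 0.0, -168.2]
contact_force: [0.2, 1.0, -0.4]
gripper_width: 0.0159
```

```bash
python3 -c "
from h import *
incl()
"
```

```text
clamp TCP mm [ -0.1 -75.1  50. ] yawrel -180.05 tilt [-9.e+01  1.e-02] F clamp [ 0.4   0.89 -0.41] w 0.0159 t 13.53
```

Call:
jog_arm:
  steps:
    - [0.9,0,-0.003,0,0]
    - [0.9,0,-0.008,0,0]
    - [0.9,0,-0.015,0,0]
    - [0.9,0,-0.02,0,0]
    - [0.9,0,-0.025,0,0]
    - [0.9,0,-0.025,0,0]
    - [0.9,0,-0.01,0,0]
    - [0.9,0,0,0,0]

```text
time_s: 14.2
tcp_pos: [0.5135, 0.2568, 0.1593]
eef_rot: [-90.2, 0.3, -168.1]
contact_force: [0.9, -0.5, -1.9]
gripper_width: 0.0159
```

Run:
```python
from h import *
incl();snap('wrist','w10');snap('side','s10')
Tc=np.mean([atz('top0',p,.02) for p in [(345+112/6,195+108/6),(345+505/6,195+162/6),(345+458/6,195+524/6),(345+62/6,195+460/6)]],axis=0);print(Tc)
plan([((Tc[0],Tc[1],.15),187,7,.9),((Tc[0],Tc[1],.045),187,5,.9)])
t=cv2.imread('pics/s10.png');cv2.imwrite('pics/s10c.png',cv2.resize(t[120:320,180:380],None,fx=3,fy=3,interpolation=cv2.INTER_CUBIC))
```

```text
clamp TCP mm [  1.2 -74.4 159.3] yawrel -180.04 tilt [-90.15   0.27] F clamp [ 0.73 -0.66 -1.94] w 0.0159 t 14.2
[0.51133076 0.05606116 0.02      ]
[0.9,0.006,0.001,0.028,0.7],[0.9,0.006,0.001,0.028,0.7],[0.9,0.005,0.001,0.028,0.7],[0.9,0.005,0.001,0.028,0.7],[0.9,0.004,0.001,0.028,0.7],[0.9,0.004,0.0,0.028,0.7],[0.9,0.004,0.001,0.029,0.7], -> [0.512 0.056 0.15 ] -173.1
[0.9,0.0,0.021,-0.0,-0.0],[0.9,0.0,0.021,-0.0,-0.0],[0.9,0.0,0.021,-0.0,-0.0],[0.9,0.0,0.021,-0.0,-0.0],[0.9,0.0,0.021,-0.0,-0.0], -> [0.512 0.056 0.045] -173.1
```

View pics/s10c.png

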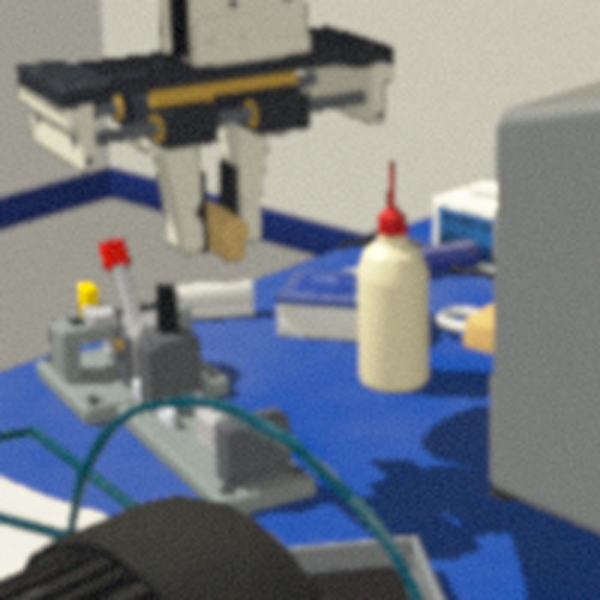

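View pics/w10.png

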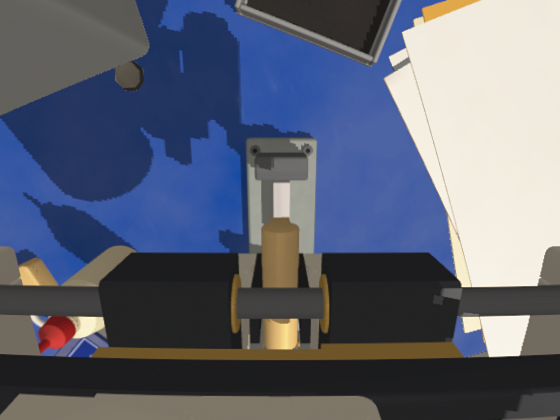

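Run:
```python
from h import *
print(tri(('w10',(148,46)),('top0',(345,177))),tri(('w10',(148,46)),('w6',(128,10)),('top0',(345,177))))
print('foot',atz('w10',(130,75),0.0),tri(('w10',(130,75)),('w6',(108,45)),('top0',(331,173))))
for p in [(404,313),(346,300)]: print(atz('side0',p,0),[ (lambda o,d:o+d*((.66-o[0])/d[0]))(*ray('side0',q)) for q in [(429,135),(346,155)]])
```

```text
(array([ 0.65392241,  0.14423697, -0.01652674]), [np.float64(0.0008601771044819159), np.float64(0.0008601771044818833)]) (array([ 0.65199513,  0.14464554, -0.00940686]), [np.float64(0.0015022385867110284), np.float64(0.0008571285062865656), np.float64(0.0006562441754886252)])
foot [0.6597542  0.17245119 0.        ] (array([0.65656594, 0.17308238, 0.00725594]), [np.float64(0.00038721767935616066), np.float64(0.00020772098916196682), np.float64(0.0005845306697097269)])
[0.70075467 0.05441321 0.        ] [array([ 0.66      , -0.04647687,  0.29839738]), array([0.66      , 0.19952661, 0.21828881])]
[0.63261491 0.12325628 0.        ] [array([ 0.66      , -0.04647687,  0.29839738]), array([0.66      , 0.19952661, 0.21828881])]
```

Call:
jog_arm:
  steps:
    - [0.9,0.008,0,0.028,0.7]
    - [0.9,0.008,0,0.028,0.7]
    - [0.9,0.006,0,0.028,0.7]
    - [0.9,0.006,0,0.028,0.7]
    - [0.9,0.005,0,0.028,0.7]
    - [0.9,0.004,0,0.028,0.7]
    - [0.9,0.004,0,0.028,0.7]
    - [0.9,0,0.01,0,0]
    - [0.9,0,0,0,0]

```text
time_s: 15.05
tcp_pos: [0.5032, 0.0536, 0.1432]
eef_rot: [-90.0, -0.3, -173.2]
contact_force: [-1.4, 0.2, -2.0]
gripper_width: 0.0162
```

Run:
```python
from h import *
print(st()[0],st()[1])
snap('top','t11');snap('wrist','w11')
t=cv2.imread('pics/t11.png');cv2.imwrite('pics/t11c.png',cv2.resize(t[150:350,150:450],None,fx=2.6,fy=2.6,interpolation=cv2.INTER_CUBIC))
```

```text
[0.50318881 0.053576   0.14320058] [ -89.95188232   -0.26516481 -173.23591161]
```

View pics/w11.png

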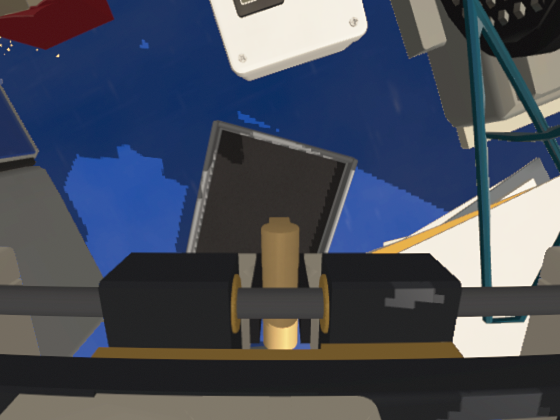

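View pics/t11c.png

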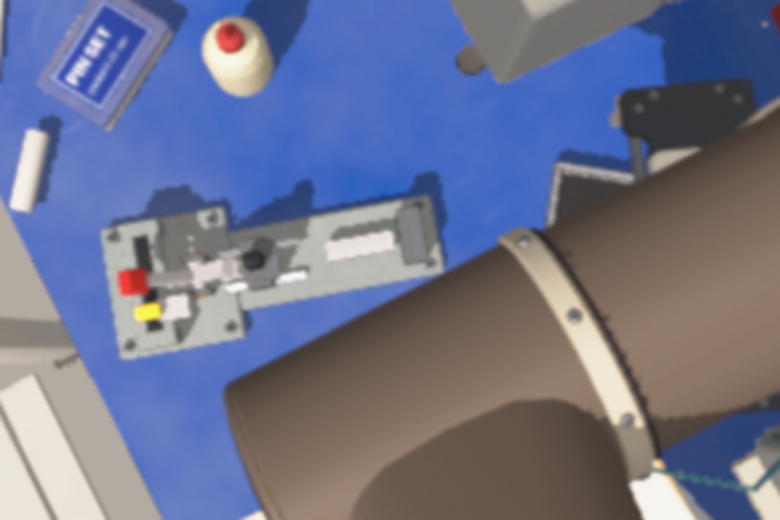

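Run:
```python
from h import *
print(atz('w11',(219,124),.02),atz('w11',(354,160),.02))
print([atz('top0',p,.02).round(4) for p in [(345+112/6,195+108/6),(345+505/6,195+162/6),(345+458/6,195+524/6),(345+62/6,195+460/6)]])
```

```text
[ 0.55717761 -0.0124097   0.02      ] [0.4508967  0.00219096 0.02      ]
[array([0.5758, 0.1106, 0.02  ]), array([ 0.5611, -0.0148,  0.02  ]), array([0.4458, 0.002 , 0.02  ]), array([0.4626, 0.1264, 0.02  ])]
```

Call:
jog_arm:
  steps:
    - [0.9,-0.004,0.02,-0.002,0]
    - [0.9,0,0.025,0,0]
    - [0.9,0,0.025,0,0]
    - [0.9,0,0.02,0,0]
    - [0.9,0,0.01,0,0]
    - [0.9,0,0,0,0]

```text
time_s: 15.65
tcp_pos: [0.5075, 0.0581, 0.0438]
eef_rot: [-89.9, -0.3, -173.0]
contact_force: [0.2, -0.3, -1.4]
gripper_width: 0.0163
```

Run:
```python
from h import *
p,e,s=st();print(p,e,s['contact_force'],s['gripper_width'])
```

```text
[0.50749242 0.0581009  0.04375502] [ -89.91490584   -0.2519373  -173.00284187] [ 0.2122297  -0.32902239 -1.4362907 ] 0.01634897614573178
```

Call:
jog_arm:
  steps:
    - [0.9,0,0.005,0,0]
    - [0.9,0,0.005,0,0]
    - [0.9,0,0.004,0,0]
    - [0.9,0,0.001,0,0]
    - [0.9,0,0.001,0,0]

```text
time_s: 16.07
tcp_pos: [0.5091, 0.058, 0.0303]
eef_rot: [-90.0, 0.0, -173.1]
contact_force: [0.0, 0.6, -1.3]
gripper_width: 0.0157
```

Run:
```python
from h import *
p,e,s=st();print(p,e,s['contact_force'],s['gripper_width'])
```

```text
[0.50906539 0.05803695 0.03031174] [-9.00119541e+01  3.73711042e-02 -1.73054543e+02] [ 0.01408587  0.60944279 -1.34943565] 0.0156748153963413
```

Call:
jog_arm:
  steps:
    - [0.9,0,0.001,0,0]
    - [0.9,0,0.001,0,0]
    - [0.9,0,0.001,0,0]
    - [0.9,0,0.001,0,0]

```text
time_s: 16.4
tcp_pos: [0.509, 0.058, 0.0261]
eef_rot: [-90.0, 0.0, -173.1]
contact_force: [-0.3, -0.0, -2.0]
gripper_width: 0.0159
```

Run:
```python
from h import *
p,e,s=st();print(p,e,s['contact_force'],s['gripper_width'])
```

```text
[0.50895324 0.0579572  0.02608278] [-9.00061644e+01  1.93112112e-02 -1.73059733e+02] [-0.29563149 -0.01512487 -1.97538833] 0.015889660623520107
```

Call:
jog_arm:
  steps:
    - [0.9,0,0.001,0,0]
    - [0.9,0,0,0,0]

```text
time_s: 16.57
tcp_pos: [0.5087, 0.0579, 0.0248]
eef_rot: [-90.0, -0.0, -173.1]
contact_force: [0.4, 0.3, -1.8]
gripper_width: 0.0159
```

Run:
```python
from h import *
p,e,s=st();print(p,e,s['contact_force'],s['gripper_width'])
```

```text
[0.50873736 0.05787456 0.02482521] [-8.99974368e+01 -1.30134413e-02 -1.73063898e+02] [ 0.36974409  0.29194028 -1.82171117] 0.01590777866523456
```

Call:
jog_arm:
  steps:
    - [0.9,0,0.0005,0,0]
    - [0.9,0,0.0005,0,0]
    - [0.9,0,0,0,0]

```text
time_s: 16.82
tcp_pos: [0.5089, 0.0579, 0.024]
eef_rot: [-90.0, 0.0, -173.1]
contact_force: [-0.7, 0.6, 0.3]
gripper_width: 0.016
```

Run:
```python
from h import *
p,e,s=st();print(p,e,s['contact_force'],s['gripper_width'])
```

```text
[0.50888335 0.05794722 0.02400038] [-8.99973727e+01  1.23246942e-03 -1.73053491e+02] [-0.67636216  0.62502003  0.28680256] 0.015974134417534806
```

Call:
jog_arm:
  steps:
    - [0.78,0,0,0,0]
    - [0.78,0,0,0,0]
    - [0.7,0,0,0,0]
    - [0.65,0,0,0,0]
    - [0.65,0,0,0,0]
    - [0.65,0,0,0,0]

```text
time_s: 17.32
tcp_pos: [0.5089, 0.058, 0.024]
eef_rot: [-90.0, 0.0, -173.1]
contact_force: [0.2, 0.2, -0.2]
gripper_width: 0.0303
```

Run:
```python
from h import *
p,e,s=st();print(p,e,s['contact_force'],s['gripper_width']);snap('wrist','w12')
```

```text
[0.50887808 0.05795771 0.02404971] [-9.00032235e+01  7.93479456e-03 -1.73055996e+02] [ 0.24977495  0.15472394 -0.19180055] 0.030273281468238347
```

View pics/w12.png

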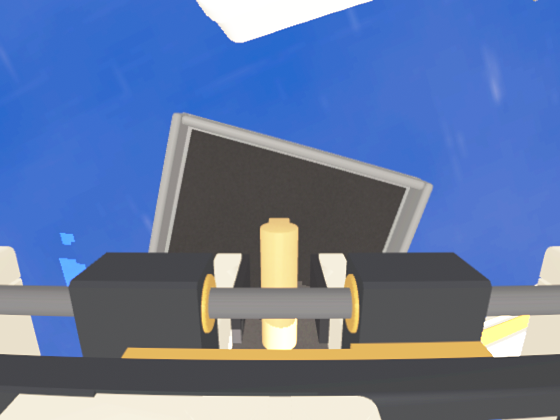

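Lock is standing in the tray, fingers clear. Rise straight up and away.

Call:
jog_arm:
  steps:
    - [0.65,0,-0.006,0,0]
    - [0.65,0,-0.015,0,0]
    - [0.65,0,-0.03,0,0]
    - [0.65,0,-0.035,0,0]
    - [0.65,0,-0.035,0,0]
    - [0.65,0,-0.035,0,0]
    - [0.65,0,-0.035,0,0]
    - [0.65,0,-0.02,-0.035,0]
    - [0.65,0,0,-0.035,0]
    - [0.65,0,0,-0.035,0]
    - [0.65,0,0,0,0]
    - [0.65,0,0,0,0]

```text
time_s: 18.37
tcp_pos: [0.4957, 0.1636, 0.2355]
eef_rot: [-90.0, 0.0, -172.9]
contact_force: [0.4, -0.8, -0.4]
gripper_width: 0.0306
```

Run:
```python
from h import *
p,e,s=st();print(p,e,s['contact_force'],s['gripper_width']);snap('wrist','w13');snap('side','s13');snap('top','t13')
```

```text
[0.4957352  0.16361509 0.23549035] [-9.00200634e+01  2.28791408e-02 -1.72898447e+02] [ 0.43808151 -0.81355338 -0.39766659] 0.0306233574933239
```

View pics/w13.png

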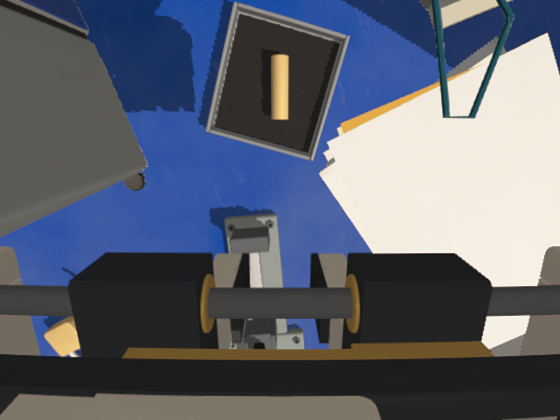

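View pics/s13.png

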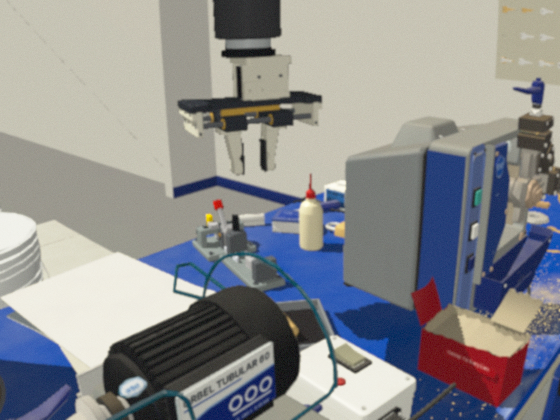

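View pics/t13.png

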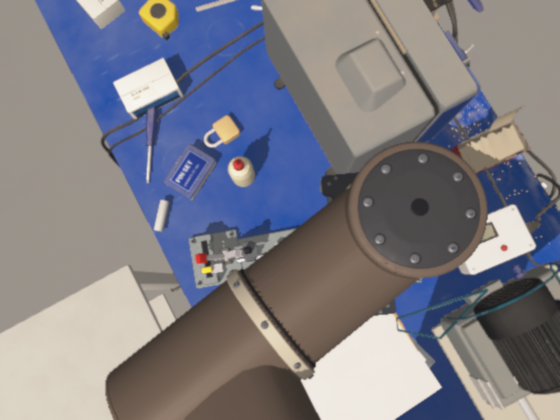

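Run:
```python
from h import *
def c(X,q=Q): 
    d=X[:2]-q[:2];cc,s=np.cos(q[2]),np.sin(q[2]);return (1000*np.r_[cc*d[0]+s*d[1],-s*d[0]+cc*d[1],X[2]]).round(1)
print('paddle',c(atz('t11',(150+133/2.6,150+281/2.6),.091)),'post',c(atz('t11',(150+254/2.6,150+260/2.6),.092)),'fin',c(atz('t11',(150+147/2.6,150+312/2.6),.071)))
print('lock in tray',atz('w13',(280,87),.025))
r.close_job()
```

```text
paddle [-1.5 83.4 91. ] post [-2.7 -1.3 92. ] fin [-23.2  80.4  71. ]
lock in tray [0.50830945 0.05752524 0.025     ]
the job is handed in; nothing more can be done
```

The brass lock cylinder is out of the clamp and standing in the grey tray, and I handed the job in at about 18.5 s of the 54 s allowed.

- **Keeper:** I gripped the fin and slid it toward clamp −x. It met only about 2 N of friction, so that side is free. I left it about 20 mm off the middle.
- **Pawl:** I pushed the lever over toward +y until the force rose to about 10 N at its stop. A picture taken later put the paddle at clamp y 83.4, against 83.8 expected for fully flipped.
- **Jaw:** I pushed it back until the force rose to about 12 N at its stop. The post ended at about clamp y −1, against 0 expected for fully open.
- **Lock:** My first grip sat slightly high, so I opened and gripped again 3 mm lower before lifting. I lowered it until its weight came off the wrist, then released it. The last picture shows it in the tray at about (0.508, 0.058), near the middle.

In the last pictures the clamp is open, the pawl is flipped and the keeper is aside. The oiler and tin stand where they were; I did not measure them or the nickel lock again. The arm is clear of everything.

Two readings disagreed a little. The top camera sits about 1–3 mm off the wrist view in clamp x: it showed the fin at −23 mm, past its −22 stop. The gripper read 16 mm on the lock, which is given as 17 mm wide.

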